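# Clear the wrench off the machine mount and stack its pad and disc

## Robot

A 7-joint arm with a two-finger parallel gripper is mounted at the origin on the work surface. World frame = base frame: x ahead of the robot, y to its left, z up, the work surface at z = 0. Lengths are in m, angles in rad, forces in N, time in s.
With the tool pointing down it reaches from about 0.35 to 0.9 m from the base axis. Payload 8.1 kg.
Tool frame: the origin (TCP) lies midway between the tips of the shut fingers; the grasp point (between the pads) lies 19 mm behind it (ctrl.hold_point_z is the distance from the TCP to the grasp point, in m); z points along the fingers, y is the line along which they close (so a half turn about z gives the same grasp; the last joint's range is limited). The gripper opens to 85 mm and grips with 20 to 120 N. Pads are 22 mm wide; open, the fingers measure 114 mm over their backs; the gripper's body (76 mm by 85 mm) begins 54 mm behind the grasp point. The pads swing forward as they close: fully open they stand 13 mm farther back than shut.
Start: joints at [-1.287, 0.434, 0.025, 1.573, -0.012, 1.134, -0.075], TCP at [0.236, 0.579, 0.231] pointing down, gripper open.
Joint ranges: [-2.62, 2.62], [-0.44, 2.09], [-1.27, 1.32], [0.08, 2.57], [-1.32, 4.46], [0.12, 2], [-2.74, 2.74]. Speed limits (rad/s): [2.22, 2.22, 3.01, 3.01, 3.14, 3.14, 3.14].

## Interface

Orientations are given as a rotation vector (axis times angle).
In Python, from station import ctrl gives the robot as it stands.
- The arm moves only by the tool send_rows, never from a script. Its argument "rows" is a list of rows, each an object of numbers: "hand": the opening, from 0 (shut) to 1 (fully open); "dx", "dy", "dz": the shift along the tool's x, y, z in cm; "wx", "wy", "wz": the turn, a rotation vector about the tool's x, y, z in degrees. A call has 1 to 8 rows; each row is the pose to reach, as a shift and turn from the pose commanded when the call began, along the tool's axes at that moment; what a row does not reach only later rows make up. A row lasts 1/8 s, in which the tool goes at most 62.5 mm and 10.7 degrees, less where a joint would pass 70% of its speed; a pose out of reach is approached as far as the arm can. A call with a gripper value outside its range is refused whole. The fingers move at their own pace and stop on an object; "squeeze" is the grip in N (left out, the last holds). Time passes only in rows, so rows that repeat a pose let the fingers close. It gives the time, the measured TCP pose, the force, the opening and the grip force at its end, in the units of the state.
- ctrl.sense(): the state, without advancing time (a new reading comes with each control period).
- ctrl.grab_frame(name): name is "side" or "top"; returns (picture, depth): 400x640x3 uint8, red, green, blue; 400x640 float32, m along the optical axis (not along the pixel's ray), 0 where there is no reading.
- ctrl.calibration(name): a dict with "fov_y" (degrees; the focal length in pixels is half the picture's height over the tangent of half this angle, whatever the lens; pixels are square), "cx", "cy" (the principal point, pixels), "cam_to_world" (4x4, takes a point from camera to world coordinates). Camera axes: x right, y up, looking along -z (the intrinsics and any distortion apply to the point x, -y, -z); pixel columns grow to the right and rows downward; lengths in m; the calibration is good to about 2 mm. A picture is of the moment at which its call begins. calibration takes no time and is no camera call.
- ctrl.sign_off(): hands the job in; it is judged then, once.
The state is a dict: "t": time; "joint_pos": joint angles; "joint_vel": joint speeds; "tau": joint torques, N m; "tool_pos": TCP position; "tcp_rot": TCP orientation; "wrist_force": force on the tool from outside, world axes, zero at the start; "moment": the same for the moment, N m; "gripper_width": finger opening in m; "grasp_force": force on a finger pad.
Only numpy, scipy, OpenCV 4.12 (cv2) and the standard library are available. Lean on these libraries where they do the work, as an engineer would, in place of code of your own. Each camera call takes 0.05 s, during which the arm holds its last target. There are 200 camera calls.

## Task

Someone left the wrench lying across the square machine mount: lay it flat in the grey tray first. Then build up the mount: set the wider black rubber pad centred on its round seat and the smaller steel disc centred on top of the pad, neatly, putting each down rather than dropping it. Leave the rest of the bench as it is.

Things in the scene. Friction and masses are not known exactly. Their poses are not given: they have to be found in the camera images.
- mount: fixed steel machine mount, bolted to the bench: a dark square flange 120 x 120 x 10 mm with a round raised seat, 84 mm diameter and 8 mm high, in its middle (top of seat 18 mm above the bench). Origin: centre of its underside; x and y along the flange's edges, z up
- seat (a point): centre of the flat top face of the mount's round seat, 18 mm above the bench; z up
- wrench: loose steel combination wrench (about 0.16 kg), 188 mm long, lying flat, at the start across the mount's seat. The straight shank is 14 mm wide and 9 mm thick; ring end (34 mm wide, 10 mm thick) towards +x, open jaw (34 mm wide, 10 mm thick) towards -x. Origin: on the underside, mid-shank, close to the balance point; x along the shank, z up
- tray: grey plastic open tool tray, fixed to the bench and empty, outside 260 (x) x 160 (y) x 25 mm, walls and floor 5 mm. Origin: centre of its underside; x along its length, z up
- pad: loose flat round pad of hard black rubber, 60 mm diameter, 14 mm thick, about 55 g, lying flat on the bench. Origin: centre of its underside, z up
- disc: loose flat round plain steel disc, 46 mm diameter, 12 mm thick, about 155 g, lying flat on the bench. Origin: centre of its underside, z up
- bottle: bystander: small red bottle with white cap, 28 mm diameter, 95 mm high, standing. Origin: centre of its underside
- spring: bystander: steel coil spring, 27 mm diameter, 43 mm high, standing. Origin: centre of its underside
- pen: bystander: yellow and black marker, 130 mm long, 12 mm thick, lying along its x. Origin: on the underside, near the middle
- block: bystander: wooden block 70 x 45 x 25 mm. Origin: centre of its underside
Things that resemble listed ones, but are neither listed nor needed, are in the scene too. Of the things shaped like the wrench, the steel one is meant.

How it is judged:
On the way, in this order (a step that is already met when the one before it is completed fails the run):
1. the wrench lies flat in the tray, let go (x of wrench in the frame of tray between -0.12 and 0.12 m and y of wrench in the frame of tray between -0.07 and 0.07 m and z of wrench in the frame of tray between -0.002 and 0.02 m and angle between the z axis of wrench and the z axis of tray, either way round below 0.09 rad and contact force between the fingers and wrench below 0.05 N and linear speed of wrench below 0.02 m/s), for 0.2 s.
2. the pad lies flat and centred on the seat, let go (horizontal distance between pad and seat below 0.007 m and z of pad in the frame of seat between -0.003 and 0.003 m and angle between pad's own z axis and vertical below 0.06 rad and contact force between the fingers and pad below 0.05 N and linear speed of pad below 0.02 m/s), for 0.2 s.
3. the disc lies flat and centred on the pad, let go (horizontal distance between disc and pad below 0.007 m and z of disc in the frame of seat between 0.011 and 0.017 m and angle between disc's own z axis and vertical below 0.06 rad and contact force between the fingers and disc below 0.05 N and linear speed of disc below 0.02 m/s), for 0.2 s.
At the end, for the whole second after the job is handed in: The wrench lies flat (within 5 degrees) on the tray's floor; the rubber pad lies flat on the mount's seat with its centre within 7 mm of the seat's centre; the steel disc lies flat on the pad with its centre within 7 mm of the pad's centre; all are released and at rest (all of step 1 and all of step 2 and all of step 3); the robot touches nothing.
It fails at once if the pad is dropped or thrown: not held and moving faster than 0.6 m/s (a fall of about 18 mm) (contact force between the fingers and pad below 0.01 N and linear speed of pad above 0.6 m/s).
It fails at once if the disc is dropped or thrown: not held and moving faster than 0.6 m/s (a fall of about 18 mm) (contact force between the fingers and disc below 0.01 N and linear speed of disc above 0.6 m/s).
It fails at once if a bystander (bottle, spring, pen or block) is moved more than 30 mm (distance of any of bottle, spring, pen, block from where it was at the start of the episode above 0.03 m).
It also fails if it takes over 72 s, if anything falls off the work surface, if the arm or the gripper's body presses on something with over 40 N, if the wrist force passes 120 N, or if a joint passes its speed limit or range.

## Working session

There is one attempt and no reset: what is moved stays moved. The work goes in short steps, Python scripts to look and compute and a tool call to move; the robot and the scene stay as the last step left them, time stands still between calls to the robot, and variables do not carry over. Pictures are saved under pics/ and viewed, at most 10 in all, crops included, and the job is handed in when it is done.

Besides the shell and the picture viewer there is one more tool, called after "Request:" by a JSON object that holds its "name" and its "arguments". send_rows: Moves the arm, as the interface text tells. Its arguments: {"type":"object","properties":{"rows":{"type":"array"},"squeeze":{"type":"number"}},"required":["rows"]}

```bash
mkdir -p pics
cat > h.py <<'E'
import numpy as np, cv2
from station import ctrl
def grab(n):
    im,d=ctrl.grab_frame(n); return im.copy(),d.copy()
def world(n,u,v,d=None,z=None):
    c=ctrl.calibration(n); f=200/np.tan(np.radians(c['fov_y'])/2); T=np.array(c['cam_to_world'])
    r=np.stack([(np.asarray(u)-c['cx'])/f,-(np.asarray(v)-c['cy'])/f,-np.ones_like(u,dtype=float)],-1)
    if d is not None: return (r*np.asarray(d)[...,None])@T[:3,:3].T+T[:3,3]
    w=r@T[:3,:3].T; s=(z-T[2,3])/w[...,2]; return w*s[...,None]+T[:3,3]
E
python3 - <<'E'
from h import *
for n in('top','side'):
    im,d=grab(n); cv2.imwrite(f'pics/{n}0.png',im[...,::-1]); np.savez(f'{n}0.npz',im=im,d=d)
    print(n,{k:np.round(v,4).tolist() if k=='cam_to_world' else v for k,v in ctrl.calibration(n).items()})
print({k:np.round(v,4).tolist() for k,v in ctrl.sense().items()}, ctrl.hold_point_z)
E
```

```text
top {'fov_y': 51.6602735334814, 'cx': 322.0364017203723, 'cy': 199.9887455034867, 'cam_to_world': [[0.0005, 0.9984, -0.0561, 0.4219], [-1.0, 0.0007, 0.0045, -0.0375], [0.0045, 0.0561, 0.9984, 1.0544], [0.0, 0.0, 0.0, 1.0]]}
side {'fov_y': 54.82253005354939, 'cx': 320.2188258573761, 'cy': 203.74583888353465, 'cam_to_world': [[0.9696, 0.1177, -0.2147, 0.3023], [-0.2447, 0.4858, -0.8391, -0.7901], [0.0055, 0.8661, 0.4998, 0.4722], [0.0, 0.0, 0.0, 1.0]]}
{'t': 0.1, 'joint_pos': [-1.2866, 0.4351, 0.025, 1.574, -0.0116, 1.134, -0.0751], 'joint_vel': [0.0003, -0.0024, -0.0, -0.0021, -0.0002, -0.0014, 0.0008], 'tau': [0.0034, -67.1757, 1.0283, -31.6897, 0.0158, 0.0073, -0.0001], 'tool_pos': [0.2356, 0.5784, 0.2306], 'tcp_rot': [-0.6039, -3.0829, 0.0022], 'wrist_force': [-0.0455, 0.629, -0.2199], 'moment': [-0.0116, 0.0226, -0.0263], 'grasp_force': 0.0, 'gripper_width': 0.0855} 0.0187
```

View pics/top0.png

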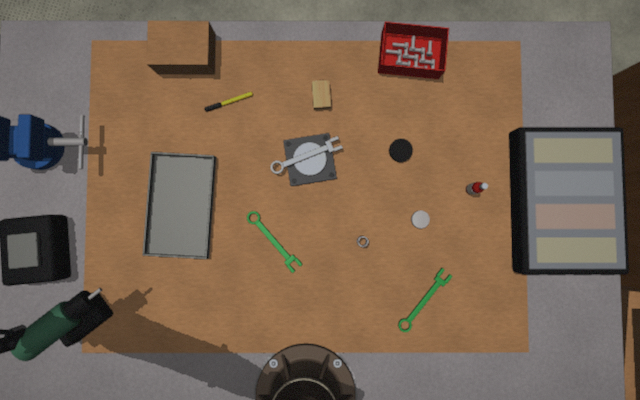

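View pics/side0.png

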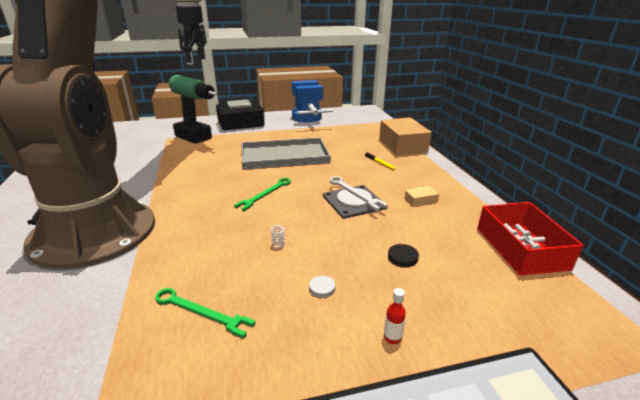

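The images show four relevant groups:
- **Wrenches (top view):** steel at (308,155) lying across the mount, green at (274,241) and green at (425,300). The steel one is meant.
- **Black round pad:** (400,150).
- **Disc:** a grey disc at (421,219). The spring is the ring at (363,241).
- **Tray:** (180,205). The bottle is at (477,187), the block at (321,95) and the pen at (228,102).

Next I'll measure them and confirm with a crop.

```bash
cat > m.py <<'E'
from h import *
def blobs(im,d,roi,mask,n='top',amin=30):
    m=np.zeros(im.shape[:2],np.uint8); x0,y0,x1,y1=roi; m[y0:y1,x0:x1]=mask[y0:y1,x0:x1]
    cs,_=cv2.findContours(m,cv2.RETR_EXTERNAL,cv2.CHAIN_APPROX_NONE)
    return sorted([c for c in cs if cv2.contourArea(c)>amin],key=cv2.contourArea)[::-1]
def rect(c,z,n='top'):
    p=world(n,c[:,0,0].astype(float),c[:,0,1].astype(float),z=z)[:,:2]
    (cx,cy),(w,h),a=cv2.minAreaRect((p*1000).astype(np.float32)); M=cv2.moments((p*1000).astype(np.float32))
    return [round(x,1) for x in (cx,cy,w,h,a,M['m10']/M['m00'],M['m01']/M['m00'])]
E
python3 - <<'E'
from m import *
f=np.load('top0.npz'); im,d=f['im'],f['d']
v,u=np.mgrid[:400,:640].astype(float); P=world('top',u,v,d=d); hsv=cv2.cvtColor(im,cv2.COLOR_RGB2HSV)
print('bench z',np.median(P[260:300,320:380,2]))
S,V=hsv[...,1],hsv[...,2]
neutral=(S<70)
def show(name,roi,mask,z):
    for c in blobs(im,d,roi,mask.astype(np.uint8))[:2]:
        m=np.zeros((400,640),np.uint8); cv2.drawContours(m,[c],-1,1,-1)
        print(name,cv2.contourArea(c),rect(c,z),'z',np.round(np.percentile(P[m>0][:,2],[10,50,90]),4))
show('pad',(380,130,425,170),V<70,.014)
show('disc',(405,205,440,235),neutral&(V>90),.012)
show('mount',(265,120,350,195),neutral,.010)
show('seat+wrench',(265,120,350,195),neutral&(V>125),.022)
show('tray',(130,140,230,270),neutral,.025)
for p in [(308,172),(318,167),(277,168),(337,145),(308,157),(290,163)]: print(p,im[p[1],p[0]],np.round(P[p[1],p[0]],4))
a=cv2.resize(im[120:250,260:460],None,fx=4,fy=4,interpolation=cv2.INTER_CUBIC); cv2.imwrite('pics/crop1.png',a[...,::-1])
E
```

```text
bench z 0.00012910365760254727
pad 385.0 [607.8, -241.5, 55.7, 56.4, 44.9, 607.6, -241.1] z [0.0107 0.0139 0.0162]
disc 246.5 [432.7, -289.4, 45.4, 45.6, 0.0, 432.6, -289.8] z [0.0075 0.0115 0.0143]
mount 2312.5 [583.7, -2.5, 119.2, 189.8, 9.2, 585.0, -6.8] z [0.0075 0.013  0.0271]
seat+wrench 1088.5 [582.7, -5.5, 81.5, 188.2, 26.9, 586.0, -3.8] z [0.0149 0.0193 0.0282]
tray 6700.5 [467.8, 314.0, 164.4, 259.7, 86.8, 467.8, 314.1] z [0.002  0.0048 0.0208]
(308, 172) [164 168 175] [ 0.5504 -0.0068  0.0212]
(318, 167) [165 169 174] [ 0.5637 -0.0319  0.017 ]
(277, 168) [148 109  75] [ 0.5635  0.0736 -0.0018]
(337, 145) [141 103  69] [ 0.6228 -0.0806  0.0016]
(308, 157) [121 121 124] [ 0.5882 -0.0067  0.0226]
(290, 163) [165 167 172] [0.5722 0.0381 0.0275]
```

View pics/crop1.png

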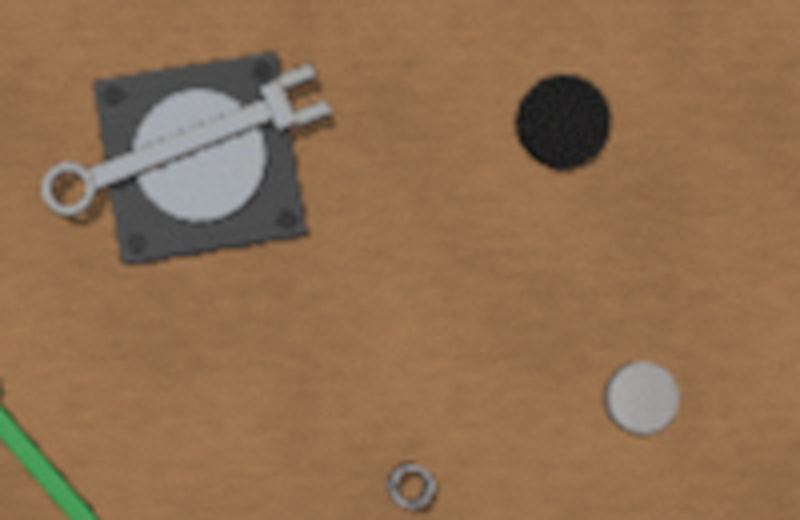

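The crop shows the steel wrench across the seat, with its ring at crop (68,188) and its jaw at crop (298,97). It also shows a single black pad and a single steel disc. Now I'll compute exact centres and the first move.

```bash
cat > go.py <<'E'
from h import *
from scipy.spatial.transform import Rotation as R
def plan(x,y,z,yaw_y=None,s=None):
    "shift cm / turn deg in tool axes to reach TCP xyz (mm) pointing straight down with tool y at yaw_y deg (mod 180)"
    s=s or ctrl.sense(); Rt=R.from_rotvec(s['tcp_rot']); M=Rt.as_matrix(); cur=np.degrees(np.arctan2(M[1,1],M[0,1]))
    t=cur if yaw_y is None else cur+(yaw_y-cur+90)%180-90
    a=np.radians(t); Y=np.array([np.cos(a),np.sin(a),0]); Z=np.array([0,0,-1]); G=np.stack([np.cross(Y,Z),Y,Z],1)
    print('d cm',np.round(Rt.inv().apply(np.array([x,y,z])/1000-s['tool_pos'])*100,2),'w deg',np.round(np.degrees((Rt.inv()*R.from_matrix(G)).as_rotvec()),2),'yaw now',round(cur,1))
def st():
    s=ctrl.sense(); print(round(s['t'],2),'tcp mm',np.round(np.array(s['tool_pos'])*1000,1),'q',np.round(s['joint_pos'],2),'F',np.round(s['wrist_force'],1),'grip',round(s['grasp_force'],1),'w',round(s['gripper_width']*1000,1))
E
python3 - <<'E'
from go import *
q=lambda u,v:((u+.5)/4-.5+260,(v+.5)/4-.5+120)
def W(u,v,z): a,b=q(u,v); return world('top',a,b,z=z)
cor=[W(*p,.010) for p in [(97,82),(276,55),(306,235),(123,262)]]
print('mount corners mean',np.mean(cor,0), 'edges',[np.linalg.norm(cor[i]-cor[i-1]) for i in range(4)])
print('seat',W(200,154,.018),'diam',np.linalg.norm(W(133,154,.018)-W(267,154,.018)))
r=W(68,188,.028); j1=W(318,70,.028); j2=W(331,109,.028); j=(j1+j2)/2; 
sh=[W(95,180,.027),W(267,111,.027)]
d=sh[1]-sh[0]; print('ring',r,'jawtip',j,'dist ring-jawtip',np.linalg.norm(j-r),'ang',np.degrees(np.arctan2(*(j-r)[1::-1])),'shank ang',np.degrees(np.arctan2(d[1],d[0])),'shank mid',np.mean(sh,0))
e=(j-r)/np.linalg.norm(j-r); ro=r-e*.017; print('len',np.linalg.norm(j-ro),'mid',(j+ro)/2)
plan(580,-5,120,22)
E
```

```text
mount corners mean [ 0.58463704 -0.0108438   0.01      ] edges [np.float64(0.11648140508983129), np.float64(0.115539067892293), np.float64(0.11703455081380978), np.float64(0.11734872484384296)]
seat [ 0.58607234 -0.01071259  0.018     ] diam 0.08462360747353298
ring [0.56299927 0.07141312 0.028     ] jawtip [ 0.62533364 -0.08894426  0.028     ] dist ring-jawtip 0.17204669132799716 ang -68.75782229709402 shank ang -67.90431764347036 shank mid [0.59002539 0.00088789 0.027     ]
len 0.18904669132799715 mid [ 0.59108681 -0.00084308  0.028     ]
d cm [-53.9  -41.02  11.12] w deg [-7.000e-02  4.000e-02  4.584e+01] yaw now 67.8
```

Request:
{"name": "send_rows", "arguments": {"rows": [{"hand": 0.5, "dx": -54.6, "dy": -40.2, "dz": 8, "wz": 45.5}, {"hand": 0.5, "dx": -54.6, "dy": -40.2, "dz": 8, "wz": 45.5}, {"hand": 0.5, "dx": -54.6, "dy": -40.2, "dz": 8, "wz": 45.5}, {"hand": 0.5, "dx": -54.6, "dy": -40.2, "dz": 8, "wz": 45.5}, {"hand": 0.5, "dx": -54.6, "dy": -40.2, "dz": 8, "wz": 45.5}, {"hand": 0.5, "dx": -54.6, "dy": -40.2, "dz": 8, "wz": 45.5}, {"hand": 0.5, "dx": -54.6, "dy": -40.2, "dz": 8, "wz": 45.5}, {"hand": 0.5, "dx": -54.6, "dy": -40.2, "dz": 8, "wz": 45.5}], "squeeze": 60}}

```text
schema error: expected keys hand, dx, dy, dz, wx, wy, wz
```

```bash
python3 -c "
from go import *
st(); plan(590,0,60,21.6)"
```

```text
0.1 tcp mm [235.6 578.4 230.6] q [-1.29  0.44  0.02  1.57 -0.01  1.13 -0.08] F [-0.   0.6 -0.2] grip 0.0 w 85.5
d cm [-54.64 -40.17  17.12] w deg [-7.000e-02  4.000e-02  4.624e+01] yaw now 67.8
```

All keys are needed.

Request:
{"name": "send_rows", "arguments": {"rows": [{"hand": 0.5, "dx": -54.6, "dy": -40.2, "dz": 8, "wx": 0, "wy": 0, "wz": 46.2}, {"hand": 0.5, "dx": -54.6, "dy": -40.2, "dz": 8, "wx": 0, "wy": 0, "wz": 46.2}, {"hand": 0.5, "dx": -54.6, "dy": -40.2, "dz": 8, "wx": 0, "wy": 0, "wz": 46.2}, {"hand": 0.5, "dx": -54.6, "dy": -40.2, "dz": 8, "wx": 0, "wy": 0, "wz": 46.2}, {"hand": 0.5, "dx": -54.6, "dy": -40.2, "dz": 8, "wx": 0, "wy": 0, "wz": 46.2}, {"hand": 0.5, "dx": -54.6, "dy": -40.2, "dz": 8, "wx": 0, "wy": 0, "wz": 46.2}, {"hand": 0.5, "dx": -54.6, "dy": -40.2, "dz": 8, "wx": 0, "wy": 0, "wz": 46.2}, {"hand": 0.5, "dx": -54.6, "dy": -40.2, "dz": 8, "wx": 0, "wy": 0, "wz": 46.2}], "squeeze": 60}}

```text
t: 1.1
tool_pos: [0.4956, 0.1536, 0.1724]
tcp_rot: [-1.764, -2.599, -0.0]
wrist_force: [1.0, 0.9, 0.1]
gripper_width: 0.0425
grasp_force: 0.0
```

```bash
python3 -c "
from go import *
st(); plan(590,0,60,21.6)"
```

```text
1.1 tcp mm [495.6 153.6 172.4] q [-0.67  0.33  0.35  1.93 -0.14  0.91  0.12] F [1.  0.9 0.1] grip 0.0 w 42.5
d cm [-17.76   3.1   11.24] w deg [ 0.   -0.01  0.06] yaw now 21.7
```

Request:
{"name": "send_rows", "arguments": {"rows": [{"hand": 0.5, "dx": -17.8, "dy": 3.1, "dz": 11.2, "wx": 0, "wy": 0, "wz": 0}, {"hand": 0.5, "dx": -17.8, "dy": 3.1, "dz": 11.2, "wx": 0, "wy": 0, "wz": 0}, {"hand": 0.5, "dx": -17.8, "dy": 3.1, "dz": 11.2, "wx": 0, "wy": 0, "wz": 0}, {"hand": 0.5, "dx": -17.8, "dy": 3.1, "dz": 11.2, "wx": 0, "wy": 0, "wz": 0}, {"hand": 0.5, "dx": -17.8, "dy": 3.1, "dz": 11.2, "wx": 0, "wy": 0, "wz": 0}, {"hand": 0.5, "dx": -17.8, "dy": 3.1, "dz": 11.2, "wx": 0, "wy": 0, "wz": 0}]}}

```text
t: 1.85
tool_pos: [0.5891, 0.0025, 0.0609]
tcp_rot: [-1.763, -2.599, -0.001]
wrist_force: [0.1, 0.6, 1.1]
gripper_width: 0.0429
grasp_force: 0.0
```

```bash
python3 -c "
from go import *
st(); plan(590,0,20,21.6)"
```

```text
1.85 tcp mm [589.1   2.5  60.9] q [-0.31  0.58  0.31  1.86 -0.25  0.74  0.52] F [0.1 0.6 1.1] grip 0.0 w 42.9
d cm [-0.27 -0.01  4.09] w deg [-0.   -0.05  0.09] yaw now 21.7
```

Request:
{"name": "send_rows", "arguments": {"rows": [{"hand": 0.5, "dx": -0.2, "dy": 0, "dz": 2.5, "wx": 0, "wy": 0, "wz": 0}, {"hand": 0.5, "dx": -0.2, "dy": 0, "dz": 4.0, "wx": 0, "wy": 0, "wz": 0}, {"hand": 0.5, "dx": -0.2, "dy": 0, "dz": 4.0, "wx": 0, "wy": 0, "wz": 0}, {"hand": 0.0, "dx": -0.2, "dy": 0, "dz": 4.0, "wx": 0, "wy": 0, "wz": 0}, {"hand": 0.0, "dx": -0.2, "dy": 0, "dz": 4.0, "wx": 0, "wy": 0, "wz": 0}, {"hand": 0.0, "dx": -0.2, "dy": 0, "dz": 4.0, "wx": 0, "wy": 0, "wz": 0}, {"hand": 0.0, "dx": -0.2, "dy": 0, "dz": 4.0, "wx": 0, "wy": 0, "wz": 0}, {"hand": 0.0, "dx": -0.2, "dy": 0, "dz": 4.0, "wx": 0, "wy": 0, "wz": 0}]}}

```text
t: 2.85
tool_pos: [0.591, -0.0003, 0.0219]
tcp_rot: [1.764, 2.598, 0.002]
wrist_force: [-1.0, 0.3, 6.0]
gripper_width: 0.0115
grasp_force: 59.0
```

```bash
python3 -c "
from go import *
st(); plan(468,314,150,86.8)"
```

```text
2.85 tcp mm [ 5.91e+02 -3.00e-01  2.19e+01] q [-0.29  0.64  0.29  1.88 -0.28  0.67  0.54] F [-1.   0.3  6. ] grip 59.0 w 11.5
d cm [ 33.75   0.18 -12.82] w deg [  0.09   0.07 -65.15] yaw now 21.6
```

Request:
{"name": "send_rows", "arguments": {"rows": [{"hand": 0.0, "dx": 0, "dy": 0, "dz": -2, "wx": 0, "wy": 0, "wz": 0}, {"hand": 0.0, "dx": 0, "dy": 0, "dz": -5, "wx": 0, "wy": 0, "wz": 0}, {"hand": 0.0, "dx": 0, "dy": 0, "dz": -8, "wx": 0, "wy": 0, "wz": 0}, {"hand": 0.0, "dx": 0, "dy": 0, "dz": -8, "wx": 0, "wy": 0, "wz": 0}]}}

```text
t: 3.35
tool_pos: [0.5917, -0.0007, 0.1031]
tcp_rot: [1.763, 2.596, 0.004]
wrist_force: [0.2, -0.6, -3.3]
gripper_width: 0.0117
grasp_force: 59.1
```

```bash
python3 -c "
from go import *
st(); plan(468,314,110,86.8)
im,d=grab('side'); cv2.imwrite('pics/s1.png',cv2.resize(im[90:250,230:470],None,fx=3,fy=3)[...,::-1])"
```

```text
3.35 tcp mm [591.7  -0.7 103.1] q [-0.33  0.53  0.34  1.82 -0.23  0.83  0.5 ] F [ 0.2 -0.6 -3.3] grip 59.1 w 11.7
d cm [33.81  0.1  -0.73] w deg [  0.18   0.19 -65.17] yaw now 21.6
```

View pics/s1.png

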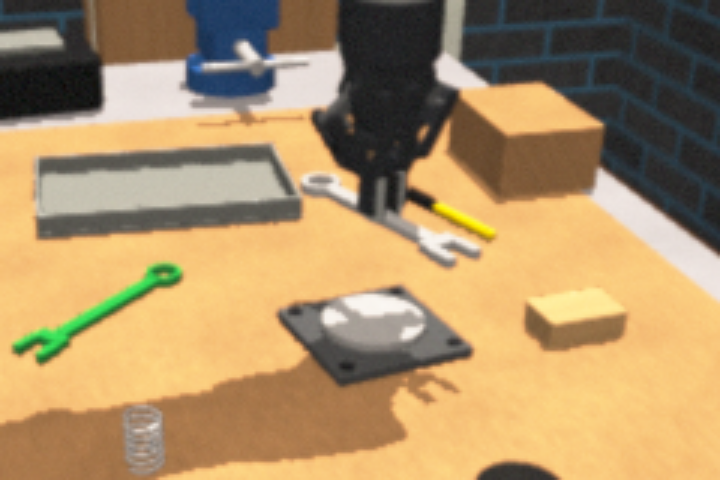

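The wrench is held level, with the ring at crop (318,180) and the jaw at crop (448,245), and the mount is clear. Next I carry it to the tray.

Request:
{"name": "send_rows", "arguments": {"rows": [{"hand": 0, "dx": 33.8, "dy": 0.1, "dz": -1, "wx": 0, "wy": 0, "wz": -65.2}, {"hand": 0, "dx": 33.8, "dy": 0.1, "dz": -1, "wx": 0, "wy": 0, "wz": -65.2}, {"hand": 0, "dx": 33.8, "dy": 0.1, "dz": -1, "wx": 0, "wy": 0, "wz": -65.2}, {"hand": 0, "dx": 33.8, "dy": 0.1, "dz": -1, "wx": 0, "wy": 0, "wz": -65.2}, {"hand": 0, "dx": 33.8, "dy": 0.1, "dz": -1, "wx": 0, "wy": 0, "wz": -65.2}, {"hand": 0, "dx": 33.8, "dy": 0.1, "dz": -1, "wx": 0, "wy": 0, "wz": -65.2}, {"hand": 0, "dx": 33.8, "dy": 0.1, "dz": -1, "wx": 0, "wy": 0, "wz": -65.2}, {"hand": 0, "dx": 33.8, "dy": 0.1, "dz": -1, "wx": 0, "wy": 0, "wz": -65.2}]}}

```text
t: 4.4
tool_pos: [0.4665, 0.3124, 0.1098]
tcp_rot: [-0.092, -3.139, 0.003]
wrist_force: [-0.3, -0.4, -2.4]
gripper_width: 0.0113
grasp_force: 59.1
```

```bash
python3 -c "
from go import *
st(); plan(468,314,11,86.8)"
```

```text
4.4 tcp mm [466.5 312.4 109.8] q [-0.7   0.46  0.02  1.87 -0.01  0.81  0.84] F [-0.3 -0.4 -2.4] grip 59.1 w 11.3
d cm [-0.15  0.18  9.88] w deg [-0.1  -0.06 -0.15] yaw now 86.7
```

Request:
{"name": "send_rows", "arguments": {"rows": [{"hand": 0, "dx": 0, "dy": 0, "dz": 4, "wx": 0, "wy": 0, "wz": 0}, {"hand": 0, "dx": 0, "dy": 0, "dz": 8, "wx": 0, "wy": 0, "wz": 0}, {"hand": 0, "dx": 0, "dy": 0, "dz": 9.4, "wx": 0, "wy": 0, "wz": 0}, {"hand": 0, "dx": 0, "dy": 0, "dz": 9.8, "wx": 0, "wy": 0, "wz": 0}, {"hand": 0, "dx": 0, "dy": 0, "dz": 10.0, "wx": 0, "wy": 0, "wz": 0}, {"hand": 0, "dx": 0, "dy": 0, "dz": 10.0, "wx": 0, "wy": 0, "wz": 0}]}}

```text
t: 5.15
tool_pos: [0.4672, 0.3144, 0.0117]
tcp_rot: [0.087, 3.139, 0.002]
wrist_force: [0.7, 0.2, -1.9]
gripper_width: 0.0115
grasp_force: 59.0
```

Request:
{"name": "send_rows", "arguments": {"rows": [{"hand": 0, "dx": 0, "dy": 0, "dz": 0.2, "wx": 0, "wy": 0, "wz": 0}, {"hand": 0, "dx": 0, "dy": 0, "dz": 0.3, "wx": 0, "wy": 0, "wz": 0}, {"hand": 0, "dx": 0, "dy": 0, "dz": 0.3, "wx": 0, "wy": 0, "wz": 0}]}}

```text
t: 5.52
tool_pos: [0.4669, 0.3143, 0.0088]
tcp_rot: [0.087, 3.139, 0.001]
wrist_force: [-2.5, -2.6, 9.6]
gripper_width: 0.0115
grasp_force: 60.4
```

Contact; release and rise.

Request:
{"name": "send_rows", "arguments": {"rows": [{"hand": 0.4, "dx": 0, "dy": 0, "dz": -0.1, "wx": 0, "wy": 0, "wz": 0}, {"hand": 0.4, "dx": 0, "dy": 0, "dz": -0.1, "wx": 0, "wy": 0, "wz": 0}, {"hand": 0.4, "dx": 0, "dy": 0, "dz": -0.1, "wx": 0, "wy": 0, "wz": 0}, {"hand": 0.4, "dx": 0, "dy": 0, "dz": -3, "wx": 0, "wy": 0, "wz": 0}, {"hand": 0.4, "dx": 0, "dy": 0, "dz": -8, "wx": 0, "wy": 0, "wz": 0}, {"hand": 0.7, "dx": 0, "dy": 0, "dz": -13, "wx": 0, "wy": 0, "wz": 0}, {"hand": 0.85, "dx": 0, "dy": 0, "dz": -14, "wx": 0, "wy": 0, "wz": 0}, {"hand": 0.85, "dx": 0, "dy": 0, "dz": -14, "wx": 0, "wy": 0, "wz": 0}]}}

```text
t: 6.52
tool_pos: [0.4666, 0.3141, 0.148]
tcp_rot: [0.087, 3.14, 0.001]
wrist_force: [-0.6, -0.5, -0.3]
gripper_width: 0.0725
grasp_force: 0.0
```

Run:
```python
from go import *; from m import *
st()
im,d=grab('top'); np.savez('top1.npz',im=im,d=d)
hsv=cv2.cvtColor(im,cv2.COLOR_RGB2HSV)
a=cv2.resize(im[110:270,130:430],None,fx=2.6,fy=2.6,interpolation=cv2.INTER_CUBIC); cv2.imwrite('pics/t1.png',a[...,::-1])
for k in blobs(im,d,(265,120,350,200),((hsv[...,1]<70)&(hsv[...,2]>125)).astype(np.uint8))[:2]: print('seat',rect(k,.018))
for k in blobs(im,d,(265,120,350,200),(hsv[...,1]<90).astype(np.uint8))[:2]: print('mount',rect(k,.010))
k=blobs(im,d,(380,130,425,170),(hsv[...,2]<70).astype(np.uint8))[0]; print('pad',rect(k,.014))
s,_=grab('side'); np.savez('side1.npz',im=s); hs=cv2.cvtColor(s,cv2.COLOR_RGB2HSV)
k=blobs(s,None,(385,235,425,275),(hs[...,2]<70).astype(np.uint8))[0]; e=cv2.fitEllipse(k); print('side pad ell',e,rect(k,.014,'side'),rect(k,.007,'side'))
k=blobs(s,None,(300,270,345,305),(hs[...,1]<80).astype(np.uint8))[0]; print('side disc',rect(k,.012,'side'),rect(k,.006,'side'))
k=blobs(s,None,(330,180,380,215),((hs[...,1]<80)&(hs[...,2]>125)).astype(np.uint8))[0]; print('side seat',rect(k,.018,'side'))
```

```text
6.53 tcp mm [466.6 314.1 148. ] q [-0.7   0.42  0.02  1.83 -0.01  0.89  0.84] F [-0.6 -0.5 -0.3] grip 0.0 w 72.5
seat [586.5, -9.1, 81.4, 80.9, 0.1, 585.8, -9.6]
mount [585.3, -9.9, 120.5, 119.4, 9.3, 585.0, -10.0]
pad [607.8, -241.5, 55.7, 56.3, 44.6, 607.8, -241.1]
side pad ell ((402.7786560058594, 255.5552215576172), (20.83169174194336, 29.143272399902344), 100.33894348144531) [605.6, -251.5, 68.0, 53.8, 63.6, 605.5, -251.3] [610.2, -243.3, 69.0, 54.6, 63.6, 610.1, -243.1]
side disc [431.9, -296.5, 53.4, 44.2, 76.2, 432.2, -295.3] [433.6, -290.1, 54.1, 44.7, 76.2, 433.9, -288.9]
side seat [590.2, -9.1, 92.2, 89.5, 10.1, 588.3, -8.3]
```

View pics/t1.png

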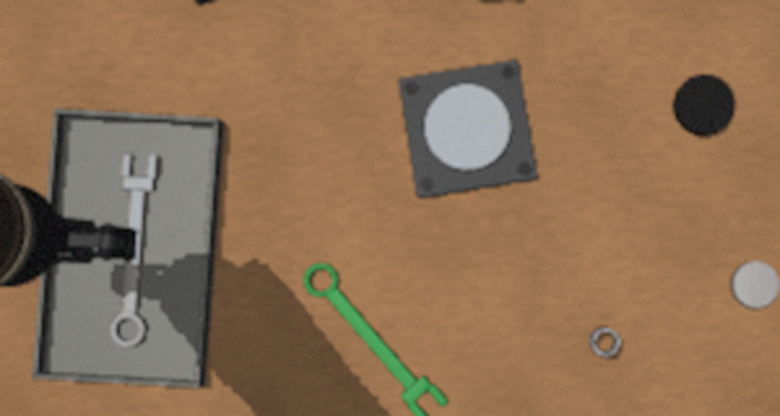

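The wrench lies in the tray between crop (140,160) and crop (128,330). The seat centre at crop (467,126) is at (586,-10) mm. The pad at crop (704,105) is at about (608,-242) mm, and the side view agrees.

```bash
python3 -c "
from go import *
plan(608,-242,70,0)"
```

```text
d cm [-17.28 -54.66   7.69] w deg [-1.400e-01 -1.000e-02  8.684e+01] yaw now 86.8
```

Request:
{"name": "send_rows", "arguments": {"rows": [{"hand": 0.85, "dx": -17.3, "dy": -54.6, "dz": 3, "wx": 0, "wy": 0, "wz": 86.8}, {"hand": 0.85, "dx": -17.3, "dy": -54.6, "dz": 3, "wx": 0, "wy": 0, "wz": 86.8}, {"hand": 0.85, "dx": -17.3, "dy": -54.6, "dz": 3, "wx": 0, "wy": 0, "wz": 86.8}, {"hand": 0.85, "dx": -17.3, "dy": -54.6, "dz": 3, "wx": 0, "wy": 0, "wz": 86.8}, {"hand": 0.85, "dx": -17.3, "dy": -54.6, "dz": 3, "wx": 0, "wy": 0, "wz": 86.8}, {"hand": 0.85, "dx": -17.3, "dy": -54.6, "dz": 3, "wx": 0, "wy": 0, "wz": 86.8}, {"hand": 0.85, "dx": -17.3, "dy": -54.6, "dz": 3, "wx": 0, "wy": 0, "wz": 86.8}, {"hand": 0.85, "dx": -17.3, "dy": -54.6, "dz": 3, "wx": 0, "wy": 0, "wz": 86.8}]}}

```text
t: 7.62
tool_pos: [0.5902, -0.1714, 0.1197]
tcp_rot: [-2.209, -2.231, 0.003]
wrist_force: [0.5, 0.1, -0.4]
gripper_width: 0.0725
grasp_force: 0.0
```

```bash
python3 -c "
from go import *
st();plan(608,-242,50,0)"
```

```text
7.62 tcp mm [ 590.2 -171.4  119.7] q [-0.12  0.56  0.46  1.75 -0.3   0.91  0.48] F [ 0.5  0.1 -0.4] grip 0.0 w 72.5
d cm [-7.08  1.73  6.96] w deg [-0.15 -0.    0.55] yaw now 0.6
```

Request:
{"name": "send_rows", "arguments": {"rows": [{"hand": 0.85, "dx": -7.1, "dy": 1.7, "dz": 4, "wx": 0, "wy": 0, "wz": 0.5}, {"hand": 0.85, "dx": -7.1, "dy": 1.7, "dz": 7, "wx": 0, "wy": 0, "wz": 0.5}, {"hand": 0.85, "dx": -7.1, "dy": 1.7, "dz": 7, "wx": 0, "wy": 0, "wz": 0.5}, {"hand": 0.85, "dx": -7.1, "dy": 1.7, "dz": 7, "wx": 0, "wy": 0, "wz": 0.5}]}}

```text
t: 8.12
tool_pos: [0.6087, -0.2392, 0.0512]
tcp_rot: [-2.212, -2.229, 0.001]
wrist_force: [0.3, 0.9, 0.9]
gripper_width: 0.0728
grasp_force: 0.0
```

```bash
python3 -c "
from go import *
st();plan(608,-242,-2,0)"
```

```text
8.12 tcp mm [ 608.7 -239.2   51.2] q [ 0.02  0.69  0.42  1.7  -0.36  0.83  0.61] F [0.3 0.9 0.9] grip 0.0 w 72.8
d cm [-0.28 -0.07  5.32] w deg [-0.07 -0.04  0.43] yaw now 0.4
```

Request:
{"name": "send_rows", "arguments": {"rows": [{"hand": 0.85, "dx": -0.2, "dy": 0, "dz": 3, "wx": 0, "wy": 0, "wz": 0}, {"hand": 0.85, "dx": -0.2, "dy": 0, "dz": 4.5, "wx": 0, "wy": 0, "wz": 0}, {"hand": 0.85, "dx": -0.2, "dy": 0, "dz": 5, "wx": 0, "wy": 0, "wz": 0}, {"hand": 0.85, "dx": -0.2, "dy": 0, "dz": 5, "wx": 0, "wy": 0, "wz": 0}, {"hand": 0.85, "dx": -0.2, "dy": 0, "dz": 5, "wx": 0, "wy": 0, "wz": 0}]}}

```text
t: 8.75
tool_pos: [0.6095, -0.2425, 0.0025]
tcp_rot: [2.213, 2.228, 0.001]
wrist_force: [-0.3, 0.4, -0.1]
gripper_width: 0.0725
grasp_force: 0.0
```

```bash
python3 -c "
from go import *
st();plan(608,-242,-2,0)"
```

```text
8.75 tcp mm [ 609.5 -242.5    2.5] q [ 0.05  0.76  0.39  1.72 -0.39  0.75  0.64] F [-0.3  0.4 -0.1] grip 0.0 w 72.5
d cm [ 0.05 -0.15  0.45] w deg [0.08 0.02 0.4 ] yaw now 0.4
```

Request:
{"name": "send_rows", "arguments": {"rows": [{"hand": 0.85, "dx": 0, "dy": -0.1, "dz": 0.4, "wx": 0, "wy": 0, "wz": 0}, {"hand": 0.85, "dx": 0, "dy": -0.1, "dz": 0.4, "wx": 0, "wy": 0, "wz": 0}, {"hand": 0.3, "dx": 0, "dy": -0.1, "dz": 0.4, "wx": 0, "wy": 0, "wz": 0}, {"hand": 0.3, "dx": 0, "dy": -0.1, "dz": 0.4, "wx": 0, "wy": 0, "wz": 0}, {"hand": 0.3, "dx": 0, "dy": -0.1, "dz": 0.4, "wx": 0, "wy": 0, "wz": 0}, {"hand": 0.3, "dx": 0, "dy": -0.1, "dz": 0.4, "wx": 0, "wy": 0, "wz": 0}], "squeeze": 40}}

```text
t: 9.5
tool_pos: [0.608, -0.2424, -0.0019]
tcp_rot: [2.214, 2.229, 0.001]
wrist_force: [-1.4, 1.1, 5.2]
gripper_width: 0.0585
grasp_force: 42.4
```

```bash
python3 -c "
from go import *
st()"
```

```text
9.5 tcp mm [ 608.  -242.4   -1.9] q [ 0.05  0.76  0.38  1.72 -0.39  0.74  0.64] F [-1.4  1.1  5.2] grip 42.4 w 58.5
```

Request:
{"name": "send_rows", "arguments": {"rows": [{"hand": 0.3, "dx": 0, "dy": 0, "dz": -1, "wx": 0, "wy": 0, "wz": 0}, {"hand": 0.3, "dx": 0, "dy": 0, "dz": -3, "wx": 0, "wy": 0, "wz": 0}, {"hand": 0.3, "dx": 0, "dy": 0, "dz": -6, "wx": 0, "wy": 0, "wz": 0}, {"hand": 0.3, "dx": 0, "dy": 0, "dz": -7, "wx": 0, "wy": 0, "wz": 0}, {"hand": 0.3, "dx": 0, "dy": 0, "dz": -7, "wx": 0, "wy": 0, "wz": 0}]}}

```text
t: 10.12
tool_pos: [0.6085, -0.2425, 0.0686]
tcp_rot: [2.213, 2.228, 0.002]
wrist_force: [-0.4, 1.0, -0.7]
gripper_width: 0.0582
grasp_force: 42.9
```

```bash
python3 -c "
from go import *
st(); plan(586,-10,68,0)
im,d=grab('side'); cv2.imwrite('pics/s2.png',cv2.resize(im[120:300,300:500],None,fx=3.3,fy=3.3)[...,::-1])"
```

```text
10.12 tcp mm [ 608.5 -242.5   68.6] q [ 0.02  0.67  0.43  1.69 -0.35  0.86  0.61] F [-0.4  1.  -0.7] grip 42.9 w 58.2
d cm [23.26 -2.09  0.05] w deg [0.11 0.02 0.4 ] yaw now 0.4
```

View pics/s2.png

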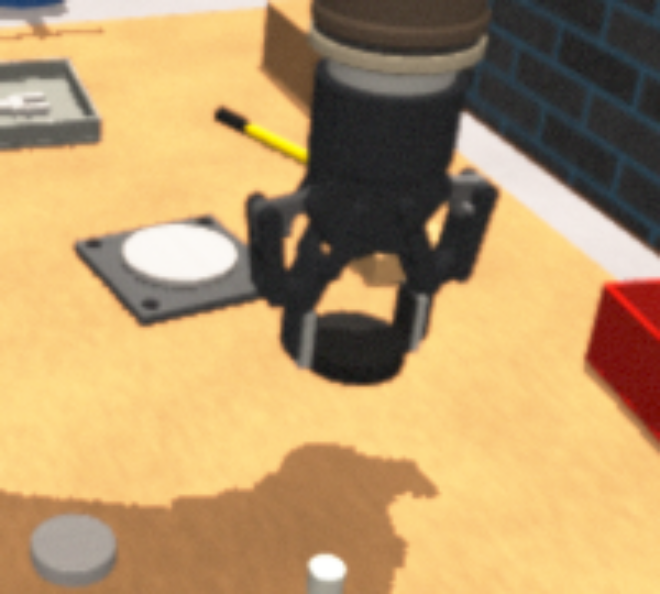

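The pad at crop (355,345) is held level. Next I move it over the seat.

Request:
{"name": "send_rows", "arguments": {"rows": [{"hand": 0.3, "dx": 23.2, "dy": -2.1, "dz": 0, "wx": 0, "wy": 0, "wz": 0.4}, {"hand": 0.3, "dx": 23.2, "dy": -2.1, "dz": 0, "wx": 0, "wy": 0, "wz": 0.4}, {"hand": 0.3, "dx": 23.2, "dy": -2.1, "dz": 0, "wx": 0, "wy": 0, "wz": 0.4}, {"hand": 0.3, "dx": 23.2, "dy": -2.1, "dz": 0, "wx": 0, "wy": 0, "wz": 0.4}, {"hand": 0.3, "dx": 23.2, "dy": -2.1, "dz": 0, "wx": 0, "wy": 0, "wz": 0.4}, {"hand": 0.3, "dx": 23.2, "dy": -2.1, "dz": 2, "wx": 0, "wy": 0, "wz": 0.4}, {"hand": 0.3, "dx": 23.2, "dy": -2.1, "dz": 3, "wx": 0, "wy": 0, "wz": 0.4}, {"hand": 0.3, "dx": 23.2, "dy": -2.1, "dz": 3, "wx": 0, "wy": 0, "wz": 0.4}]}}

```text
t: 11.18
tool_pos: [0.5845, -0.0113, 0.0365]
tcp_rot: [-2.222, -2.219, 0.003]
wrist_force: [-0.6, -0.2, -0.5]
gripper_width: 0.058
grasp_force: 43.0
```

```bash
python3 -c "
from go import *
st(); plan(586,-10.8,17,0)"
```

```text
11.18 tcp mm [584.5 -11.3  36.5] q [-0.36  0.63  0.42  1.89 -0.38  0.71  0.28] F [-0.6 -0.2 -0.5] grip 43.0 w 58.0
d cm [0.05 0.16 1.95] w deg [-0.13  0.03 -0.07] yaw now -0.1
```

Request:
{"name": "send_rows", "arguments": {"rows": [{"hand": 0.3, "dx": 0, "dy": 0.1, "dz": 0.8, "wx": 0, "wy": 0, "wz": 0}, {"hand": 0.3, "dx": 0, "dy": 0.1, "dz": 1.5, "wx": 0, "wy": 0, "wz": 0}, {"hand": 0.3, "dx": 0, "dy": 0.1, "dz": 1.8, "wx": 0, "wy": 0, "wz": 0}, {"hand": 0.3, "dx": 0, "dy": 0.1, "dz": 1.9, "wx": 0, "wy": 0, "wz": 0}, {"hand": 0.3, "dx": 0, "dy": 0.1, "dz": 2.0, "wx": 0, "wy": 0, "wz": 0}, {"hand": 0.3, "dx": 0, "dy": 0.1, "dz": 2.0, "wx": 0, "wy": 0, "wz": 0}]}}

```text
t: 11.92
tool_pos: [0.5864, -0.0105, 0.0177]
tcp_rot: [2.222, 2.221, 0.0]
wrist_force: [-0.1, -1.3, -1.0]
gripper_width: 0.0586
grasp_force: 43.0
```

```bash
python3 -c "
from go import *
st(); plan(586,-10.8,16,0)"
```

```text
11.93 tcp mm [586.4 -10.5  17.7] q [-0.35  0.65  0.4   1.89 -0.4   0.67  0.29] F [-0.1 -1.3 -1. ] grip 43.0 w 58.6
d cm [-0.03 -0.04  0.17] w deg [ 0.01 -0.   -0.01] yaw now -0.0
```

Slightly lower to contact, then release.

Request:
{"name": "send_rows", "arguments": {"rows": [{"hand": 0.3, "dx": 0, "dy": 0, "dz": 0.1, "wx": 0, "wy": 0, "wz": 0}, {"hand": 0.3, "dx": 0, "dy": 0, "dz": 0.2, "wx": 0, "wy": 0, "wz": 0}, {"hand": 0.3, "dx": 0, "dy": 0, "dz": 0.2, "wx": 0, "wy": 0, "wz": 0}]}}

```text
t: 12.3
tool_pos: [0.5865, -0.0105, 0.0161]
tcp_rot: [-2.222, -2.221, -0.001]
wrist_force: [-1.2, 0.3, 5.5]
gripper_width: 0.058
grasp_force: 43.7
```

Request:
{"name": "send_rows", "arguments": {"rows": [{"hand": 0.85, "dx": 0, "dy": 0, "dz": 0, "wx": 0, "wy": 0, "wz": 0}, {"hand": 0.85, "dx": 0, "dy": 0, "dz": 0, "wx": 0, "wy": 0, "wz": 0}, {"hand": 0.85, "dx": 0, "dy": 0, "dz": 0, "wx": 0, "wy": 0, "wz": 0}, {"hand": 0.85, "dx": 0, "dy": 0, "dz": -1, "wx": 0, "wy": 0, "wz": 0}, {"hand": 0.85, "dx": 0, "dy": 0, "dz": -4, "wx": 0, "wy": 0, "wz": 0}, {"hand": 0.85, "dx": 0, "dy": 0, "dz": -8, "wx": 0, "wy": 0, "wz": 0}, {"hand": 0.85, "dx": 6, "dy": -3, "dz": -10, "wx": 0, "wy": 0, "wz": 0}, {"hand": 0.85, "dx": 6, "dy": -3, "dz": -10, "wx": 0, "wy": 0, "wz": 0}]}}

```text
t: 13.3
tool_pos: [0.5556, 0.0541, 0.1172]
tcp_rot: [-2.215, -2.226, -0.005]
wrist_force: [-0.1, 0.5, -1.5]
gripper_width: 0.073
grasp_force: 0.0
```

```bash
python3 -c "
from go import *
st(); plan(432.5,-289.5,60,-30)"
```

```text
13.3 tcp mm [555.6  54.1 117.2] q [-0.54  0.48  0.49  1.9  -0.3   0.83  0.11] F [-0.1  0.5 -1.5] grip 0.0 w 73.0
d cm [-34.31 -12.49   5.6 ] w deg [ 1.00e-02 -1.90e-01  3.03e+01] yaw now 0.3
```

Request:
{"name": "send_rows", "arguments": {"rows": [{"hand": 0.7, "dx": -34.3, "dy": -12.5, "dz": 0, "wx": 0, "wy": 0, "wz": 30.3}, {"hand": 0.7, "dx": -34.3, "dy": -12.5, "dz": 0, "wx": 0, "wy": 0, "wz": 30.3}, {"hand": 0.7, "dx": -34.3, "dy": -12.5, "dz": 0, "wx": 0, "wy": 0, "wz": 30.3}, {"hand": 0.7, "dx": -34.3, "dy": -12.5, "dz": 0, "wx": 0, "wy": 0, "wz": 30.3}, {"hand": 0.7, "dx": -34.3, "dy": -12.5, "dz": 0, "wx": 0, "wy": 0, "wz": 30.3}, {"hand": 0.7, "dx": -34.3, "dy": -12.5, "dz": 2, "wx": 0, "wy": 0, "wz": 30.3}, {"hand": 0.7, "dx": -34.3, "dy": -12.5, "dz": 5.6, "wx": 0, "wy": 0, "wz": 30.3}, {"hand": 0.7, "dx": -34.3, "dy": -12.5, "dz": 5.6, "wx": 0, "wy": 0, "wz": 30.3}]}}

```text
t: 14.3
tool_pos: [0.4294, -0.2933, 0.0581]
tcp_rot: [-2.723, -1.559, 0.004]
wrist_force: [0.2, 1.1, 0.1]
gripper_width: 0.0598
grasp_force: 0.0
```

Run:
```python
from go import *; from m import *
st(); plan(432.7,-289.5,3,-30)
im,d=grab('top'); hsv=cv2.cvtColor(im,cv2.COLOR_RGB2HSV)
k=blobs(im,d,(285,130,335,185),(hsv[...,2]<45).astype(np.uint8)); print([ (cv2.contourArea(c),rect(c,.032)) for c in k[:2]])
cv2.imwrite('pics/t2.png',cv2.resize(im[110:270,270:470],None,fx=3.7,fy=3.7,interpolation=cv2.INTER_CUBIC)[...,::-1])
```

```text
14.3 tcp mm [ 429.4 -293.3   58.1] q [ 0.08  0.54  0.58  2.04 -0.46  0.69  0.43] F [0.2 1.1 0.1] grip 0.0 w 59.8
d cm [0.5  0.12 5.51] w deg [-0.25  0.01 -0.42] yaw now -30.4
[(361.0, [584.2, -10.8, 55.2, 52.4, 0.1, 584.1, -10.8])]
```

View pics/t2.png

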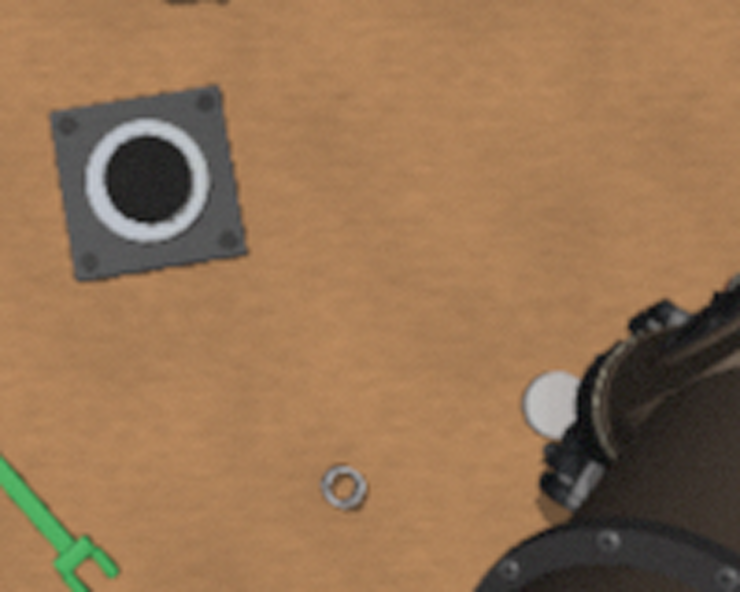

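The pad at crop (149,180) sits centred in the light seat ring, measured at (584,-11) mm. Next is the disc.

Request:
{"name": "send_rows", "arguments": {"rows": [{"hand": 0.75, "dx": 0.4, "dy": 0.1, "dz": 2, "wx": 0, "wy": 0, "wz": 0}, {"hand": 0.75, "dx": 0.4, "dy": 0.1, "dz": 4, "wx": 0, "wy": 0, "wz": 0}, {"hand": 0.75, "dx": 0.4, "dy": 0.1, "dz": 5.2, "wx": 0, "wy": 0, "wz": 0}, {"hand": 0.75, "dx": 0.4, "dy": 0.1, "dz": 5.2, "wx": 0, "wy": 0, "wz": 0}, {"hand": 0.75, "dx": 0.4, "dy": 0.1, "dz": 5.2, "wx": 0, "wy": 0, "wz": 0}]}}

```text
t: 14.98
tool_pos: [0.4347, -0.2907, 0.0084]
tcp_rot: [2.724, 1.563, 0.001]
wrist_force: [-0.1, -0.3, -0.2]
gripper_width: 0.0644
grasp_force: 0.0
```

```bash
python3 -c "
from go import *
st(); plan(432.7,-289.5,-0.5,-30)"
```

```text
14.97 tcp mm [ 434.7 -290.7    8.4] q [ 0.12  0.62  0.51  2.06 -0.54  0.59  0.48] F [-0.1 -0.3 -0.2] grip 0.0 w 64.4
d cm [ 0.01 -0.24  0.89] w deg [ 0.06 -0.01 -0.3 ] yaw now -30.3
```

Request:
{"name": "send_rows", "arguments": {"rows": [{"hand": 0.75, "dx": 0, "dy": -0.2, "dz": 0.7, "wx": 0, "wy": 0, "wz": 0}, {"hand": 0.75, "dx": 0, "dy": -0.2, "dz": 0.9, "wx": 0, "wy": 0, "wz": 0}, {"hand": 0.75, "dx": 0, "dy": -0.2, "dz": 0.9, "wx": 0, "wy": 0, "wz": 0}, {"hand": 0.2, "dx": 0, "dy": -0.2, "dz": 0.9, "wx": 0, "wy": 0, "wz": 0}, {"hand": 0.2, "dx": 0, "dy": -0.2, "dz": 0.9, "wx": 0, "wy": 0, "wz": 0}, {"hand": 0.2, "dx": 0, "dy": -0.2, "dz": 0.9, "wx": 0, "wy": 0, "wz": 0}, {"hand": 0.2, "dx": 0, "dy": -0.2, "dz": 0.9, "wx": 0, "wy": 0, "wz": 0}], "squeeze": 60}}

```text
t: 15.85
tool_pos: [0.4326, -0.2897, -0.0008]
tcp_rot: [2.725, 1.563, 0.001]
wrist_force: [-1.3, 0.9, 8.5]
gripper_width: 0.0437
grasp_force: 59.7
```

```bash
python3 -c "
from go import *
st()"
```

```text
15.85 tcp mm [ 432.6 -289.7   -0.8] q [ 0.14  0.63  0.49  2.07 -0.55  0.56  0.49] F [-1.3  0.9  8.5] grip 59.7 w 43.7
```

Request:
{"name": "send_rows", "arguments": {"rows": [{"hand": 0.2, "dx": 0, "dy": 0, "dz": -1, "wx": 0, "wy": 0, "wz": 0}, {"hand": 0.2, "dx": 0, "dy": 0, "dz": -3, "wx": 0, "wy": 0, "wz": 0}, {"hand": 0.2, "dx": 0, "dy": 0, "dz": -6, "wx": 0, "wy": 0, "wz": 0}, {"hand": 0.2, "dx": 0, "dy": 0, "dz": -9, "wx": 0, "wy": 0, "wz": 0}, {"hand": 0.2, "dx": 0, "dy": 0, "dz": -9, "wx": 0, "wy": 0, "wz": 0}]}}

```text
t: 16.48
tool_pos: [0.4336, -0.2903, 0.0907]
tcp_rot: [2.722, 1.562, 0.004]
wrist_force: [0.2, 0.6, -2.1]
gripper_width: 0.0437
grasp_force: 61.3
```

```bash
python3 -c "
from go import *
st(); plan(585.3,-10.5,88,-30)"
```

```text
16.48 tcp mm [ 433.6 -290.3   90.7] q [ 0.03  0.49  0.63  2.02 -0.42  0.75  0.39] F [ 0.2  0.6 -2.1] grip 61.3 w 43.7
d cm [31.81 -1.02  0.27] w deg [ 0.22 -0.02 -0.31] yaw now -30.3
```

Request:
{"name": "send_rows", "arguments": {"rows": [{"hand": 0.2, "dx": 31.8, "dy": -1.0, "dz": 0, "wx": 0.2, "wy": 0, "wz": -0.3}, {"hand": 0.2, "dx": 31.8, "dy": -1.0, "dz": 0, "wx": 0.2, "wy": 0, "wz": -0.3}, {"hand": 0.2, "dx": 31.8, "dy": -1.0, "dz": 0, "wx": 0.2, "wy": 0, "wz": -0.3}, {"hand": 0.2, "dx": 31.8, "dy": -1.0, "dz": 0, "wx": 0.2, "wy": 0, "wz": -0.3}, {"hand": 0.2, "dx": 31.8, "dy": -1.0, "dz": 0, "wx": 0.2, "wy": 0, "wz": -0.3}, {"hand": 0.2, "dx": 31.8, "dy": -1.0, "dz": 1, "wx": 0.2, "wy": 0, "wz": -0.3}, {"hand": 0.2, "dx": 31.8, "dy": -1.0, "dz": 3, "wx": 0.2, "wy": 0, "wz": -0.3}, {"hand": 0.2, "dx": 31.8, "dy": -1.0, "dz": 3, "wx": 0.2, "wy": 0, "wz": -0.3}]}}

```text
t: 17.48
tool_pos: [0.5823, -0.0105, 0.0567]
tcp_rot: [-2.717, -1.567, 0.009]
wrist_force: [-0.2, -0.2, -1.2]
gripper_width: 0.0433
grasp_force: 61.3
```

```bash
python3 -c "
from go import *
st(); plan(585.3,-10.5,33,-30)"
```

```text
17.48 tcp mm [582.3 -10.5  56.7] q [-0.48  0.63  0.6   1.89 -0.49  0.78 -0.13] F [-0.2 -0.2 -1.2] grip 61.3 w 43.3
d cm [0.15 0.27 2.37] w deg [-0.39  0.14 -0.05] yaw now -30.0
```

Request:
{"name": "send_rows", "arguments": {"rows": [{"hand": 0.2, "dx": 0.1, "dy": 0.2, "dz": 1, "wx": 0, "wy": 0, "wz": 0}, {"hand": 0.2, "dx": 0.1, "dy": 0.2, "dz": 1.6, "wx": 0, "wy": 0, "wz": 0}, {"hand": 0.2, "dx": 0.1, "dy": 0.2, "dz": 1.9, "wx": 0, "wy": 0, "wz": 0}, {"hand": 0.2, "dx": 0.1, "dy": 0.2, "dz": 1.9, "wx": 0, "wy": 0, "wz": 0}, {"hand": 0.2, "dx": 0.1, "dy": 0.2, "dz": 1.9, "wx": 0, "wy": 0, "wz": 0}]}}

```text
t: 18.1
tool_pos: [0.5866, -0.0101, 0.0398]
tcp_rot: [-2.718, -1.569, 0.002]
wrist_force: [-0.3, -0.4, -1.3]
gripper_width: 0.0436
grasp_force: 61.3
```

```bash
python3 -c "
from go import *
st(); plan(585.3,-10.5,31.5,-30)"
```

```text
18.1 tcp mm [586.6 -10.1  39.8] q [-0.46  0.66  0.58  1.89 -0.51  0.75 -0.12] F [-0.3 -0.4 -1.3] grip 61.3 w 43.6
d cm [-0.1  -0.09  0.83] w deg [-0.18 -0.02 -0.01] yaw now -30.0
```

Request:
{"name": "send_rows", "arguments": {"rows": [{"hand": 0.2, "dx": -0.1, "dy": -0.1, "dz": 0.4, "wx": 0, "wy": 0, "wz": 0}, {"hand": 0.2, "dx": -0.1, "dy": -0.1, "dz": 0.6, "wx": 0, "wy": 0, "wz": 0}, {"hand": 0.2, "dx": -0.1, "dy": -0.1, "dz": 0.75, "wx": 0, "wy": 0, "wz": 0}, {"hand": 0.2, "dx": -0.1, "dy": -0.1, "dz": 0.75, "wx": 0, "wy": 0, "wz": 0}, {"hand": 0.2, "dx": -0.1, "dy": -0.1, "dz": 0.75, "wx": 0, "wy": 0, "wz": 0}]}}

```text
t: 18.73
tool_pos: [0.5852, -0.0104, 0.0321]
tcp_rot: [-2.718, -1.569, 0.003]
wrist_force: [-0.2, -0.3, -1.2]
gripper_width: 0.0433
grasp_force: 61.4
```

Request:
{"name": "send_rows", "arguments": {"rows": [{"hand": 0.2, "dx": 0, "dy": 0, "dz": 0.1, "wx": 0, "wy": 0, "wz": 0}, {"hand": 0.2, "dx": 0, "dy": 0, "dz": 0.1, "wx": 0, "wy": 0, "wz": 0}, {"hand": 0.2, "dx": 0, "dy": 0, "dz": 0.1, "wx": 0, "wy": 0, "wz": 0}]}}

```text
t: 19.1
tool_pos: [0.5853, -0.0104, 0.0313]
tcp_rot: [-2.718, -1.569, 0.002]
wrist_force: [-0.7, -0.2, 2.5]
gripper_width: 0.0434
grasp_force: 61.7
```

Contact. Release and retreat straight up, then towards the left.

Request:
{"name": "send_rows", "arguments": {"rows": [{"hand": 0.75, "dx": 0, "dy": 0, "dz": 0, "wx": 0, "wy": 0, "wz": 0}, {"hand": 0.75, "dx": 0, "dy": 0, "dz": 0, "wx": 0, "wy": 0, "wz": 0}, {"hand": 0.75, "dx": 0, "dy": 0, "dz": 0, "wx": 0, "wy": 0, "wz": 0}, {"hand": 0.75, "dx": 0, "dy": 0, "dz": -1, "wx": 0, "wy": 0, "wz": 0}, {"hand": 0.75, "dx": 0, "dy": 0, "dz": -4, "wx": 0, "wy": 0, "wz": 0}, {"hand": 0.75, "dx": 0, "dy": 0, "dz": -8, "wx": 0, "wy": 0, "wz": 0}, {"hand": 0.75, "dx": 0, "dy": 0, "dz": -13, "wx": 0, "wy": 0, "wz": 0}, {"hand": 0.75, "dx": 0, "dy": 0, "dz": -13, "wx": 0, "wy": 0, "wz": 0}]}}

```text
t: 20.1
tool_pos: [0.588, -0.0112, 0.1654]
tcp_rot: [2.721, 1.57, 0.008]
wrist_force: [0.2, 0.0, 0.1]
gripper_width: 0.0641
grasp_force: 0.0
```

Request:
{"name": "send_rows", "arguments": {"rows": [{"hand": 0.75, "dx": -15, "dy": -15, "dz": 0, "wx": 0, "wy": 0, "wz": 0}, {"hand": 0.75, "dx": -15, "dy": -15, "dz": 0, "wx": 0, "wy": 0, "wz": 0}, {"hand": 0.75, "dx": -15, "dy": -15, "dz": 0, "wx": 0, "wy": 0, "wz": 0}, {"hand": 0.75, "dx": -15, "dy": -15, "dz": 0, "wx": 0, "wy": 0, "wz": 0}, {"hand": 0.75, "dx": -15, "dy": -15, "dz": 0, "wx": 0, "wy": 0, "wz": 0}, {"hand": 0.75, "dx": -15, "dy": -15, "dz": 0, "wx": 0, "wy": 0, "wz": 0}]}}

```text
t: 20.85
tool_pos: [0.3817, -0.0651, 0.1618]
tcp_rot: [-2.718, -1.57, 0.001]
wrist_force: [0.4, 0.6, 0.1]
gripper_width: 0.0641
grasp_force: 0.0
```

Run:
```python
from go import *; from m import *
st()
im,d=grab('top'); hsv=cv2.cvtColor(im,cv2.COLOR_RGB2HSV)
v,u=np.mgrid[:400,:640].astype(float); P=world('top',u,v,d=d)
roi=(280,125,340,190); S,V=hsv[...,1],hsv[...,2]
for c in blobs(im,d,(295,145,325,172),((V>90)).astype(np.uint8))[:3]: print('disc?',cv2.contourArea(c),rect(c,.044))
hz=blobs(im,d,roi,(P[...,2]>.039).astype(np.uint8))
for c in hz[:2]: print('high',cv2.contourArea(c),rect(c,.044))
for c in blobs(im,d,roi,(P[...,2]>.025).astype(np.uint8))[:1]: print('pad+',rect(c,.032))
print('z disc',P[155:162,306:314,2].mean())
s,_=grab('side')
a=cv2.resize(im[130:190,270:350],(533,400),interpolation=cv2.INTER_CUBIC); b=cv2.resize(s[170:225,320:390],None,fx=3.7,fy=3.7,interpolation=cv2.INTER_CUBIC)
o=np.zeros((400,800,3),np.uint8); o[:,:533]=a; o[:b.shape[0],533:533+b.shape[1]]=b[:,:267]
cv2.imwrite('pics/f.png',o[...,::-1])
```

```text
20.85 tcp mm [381.7 -65.1 161.8] q [-0.68  0.15  0.82  2.25 -0.15  0.8  -0.28] F [0.4 0.6 0.1] grip 0.0 w 64.1
disc? 722.5 [582.3, -11.1, 64.5, 71.5, 0.1, 582.2, -10.8]
high 242.0 [584.8, -11.1, 43.8, 43.7, 44.9, 584.8, -11.5]
pad+ [585.5, -10.8, 57.8, 57.3, 0.0, 586.0, -11.7]
z disc 0.043821378098874465
```

View pics/f.png

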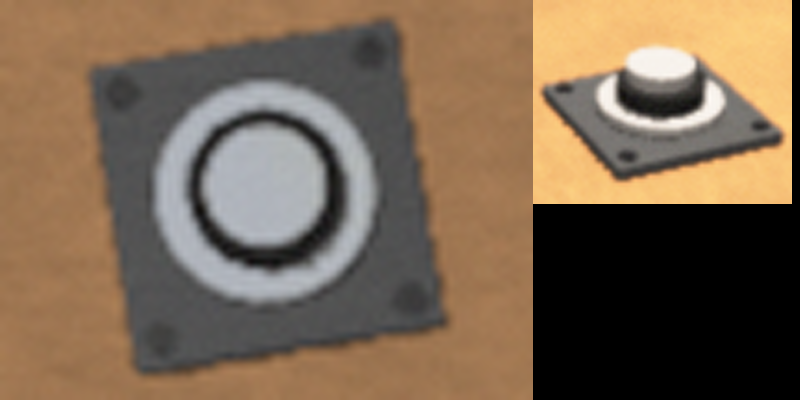

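The stack is concentric within about 1 mm, with the disc at crop (266,185) on the pad at crop (268,190). The disc top is at 44 mm, as expected, and the robot is clear.

```bash
python3 -c "
from station import ctrl
print(ctrl.sign_off())"
```

```text
the job is handed in; nothing more can be done
None
```

The job is handed in: the wrench lies flat in the tray, with the pad centred on the seat and the disc centred on the pad, both within about 1 mm by the last camera measurement; the sign-off gave no verdict.

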